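# Raise the ring of a drip-coffee stand to its next hole and set the filter in it

## Task

Set up the drip-coffee stand over the mug: lift the telescoping tube by its wing knob until the ring is clear of the mug, swing the ring in over the mug, and slide the tube on its post until the sprung button pops through the next hole, so that the ring stays up above the mug by itself when you let go. Then pick up the metal drip filter by the knob of its lid and seat it upright in the ring, flange flat on the ring. Stop as soon as you feel the button catch: a few newtons are enough and 30 N would bend it; and leave the mug and the other things where they stand.

Things in the scene. Friction and masses are not known exactly. Their poses are not given: they have to be found in the camera images.
- stand: Drip-coffee stand, fixed to the worktop: dark steel base plate 150 x 270 x 10 mm with a round drip grid and a fixed upright inner post of 25 mm diameter. Origin: centre of the plate's underside; z up, y along the plate. The post's axis is at y = +65 mm, the drip grid's centre at y = -65 mm.
- post_top (a point): Top of the fixed inner post, inside the tube, on its axis, 158 mm above the worktop. A sprung round-headed button (8 mm diameter, pushed outward with 2 to 4 N) sits in the post facing -x of the stand, 123 to 147 mm above the worktop: this height differs from stand to stand, is not measured, and must be felt.
- tube: Steel outer tube, 32 mm diameter, 138 mm long, 0.34 to 0.50 kg; slides up (0 to 92 mm) and turns on the post, cannot come off. Origin: axis, lower end (22 mm above the worktop when fully down); z up; the ring arm points along -y of the tube. Starts down, turned 1.0 to 1.4 rad counter-clockwise from the stand's axes (ring behind the mug). Unlocked it sinks by its weight, damped; friction about 1 N.
- tube_hole (a point): Mouth of the 10 mm hole in the tube's -x side, 48 mm above its lower end, 16 mm off the axis. When tube and stand axes are parallel (within about 0.06 rad) the ring is over the grid and the hole faces the button: the button pops out when level with it (tube lifted 53 to 77 mm) and locks both ways for good. A second hole 45 mm higher is level at 8 to 32 mm lift, too low for the mug.
- ring_seat (a point): Centre of the ring's upper face, on the tube (130 mm from the tube's axis along -y of the tube, 47 mm above its lower end). Steel ring, 68 mm inner and 92 mm outer diameter, 8 mm thick. 69 mm above the worktop when the tube is down, 121 to 147 mm when locked in the right hole.
- knob_grip (a point): Grip point of the black wing knob on top of the tube, on the tube's axis, 182 mm above the worktop when the tube is down: the knob is an upright bar 14 mm thick (along x of the tube), 42 mm long (along y of the tube) and 30 mm tall, reaching from 18 mm below this point to 12 mm above it.
- cup_spot (a point): Centre of the drip grid on the stand's plate (10 mm above the worktop); the mug stands here and the ring belongs above it.
- filter: Stainless drip filter with lid, one rigid piece 101 mm tall, 0.18 to 0.29 kg, upright at the start. Origin: centre of its underside, z up. From below: neck 60 mm in diameter, 12 mm tall; flat flange 93 mm in diameter (underside 12 mm above the origin); cup 64 mm in diameter up to 66 mm; lid 69 mm in diameter up to 75 mm; black knob. Seated, the neck is inside the ring, the flange on it.
- filter_knob (a point): Grip point of the filter's upright black lid knob, on its axis, 90 mm above the filter's underside; the knob is 18 mm in diameter and reaches from 75 to 101 mm.
- mug: Pink mug, 86 mm in diameter and 90 mm tall, standing on the drip grid, rim 100 mm above the worktop. Origin at its underside, z up; its handle points along -y of the mug, the mouth's centre lies 18 mm along +y.
- mug_mouth (a point): Centre of the mug's mouth, at rim height.
- canister: White dimpled stoneware canister, 118 mm in diameter, 146 mm tall, open; origin centre of the underside. Bystander.
- rest: Small wooden spoon rest, 66 x 84 x 8 mm, origin centre of the underside. Bystander.
- spoon: Teaspoon, 130 mm long, lying on the wooden rest; origin at its underside's centre. Bystander.
Mind the look-alikes: they are no part of the job. Leave any blue look-alike of the filter alone.

How it is judged:
By the outcome, as a careful person would: the job done as asked, in the order asked, and still so for the second after the job is handed in, with the robot touching nothing.
It also fails if it takes over 67 s, if anything falls off the work surface, if the arm or the gripper's body presses on something with over 40 N, if the wrist force passes 120 N, or if a joint passes its speed limit or range.

## Robot

A 6-joint arm with a two-finger parallel gripper is mounted at the origin on a cart in front of the work surface, level with it; the furniture and walls round the work are solid. World frame = base frame: x ahead of the robot, y to its left, z up, the work surface at z = 0. Lengths are in mm, angles in rad, forces in N, time in s.
With the tool pointing down it reaches from about 250 to 775 mm from the base axis. Payload 4 kg.
Tool frame: the origin (TCP) lies at the very end of the fingers, on their centre line; the grasp point (between the pads) lies 19 mm behind it; z points along the fingers, y is the line along which they close (so a half turn about z gives the same grasp; the last joint's range is limited). The gripper opens to 85 mm and grips with 20 to 120 N. Pads are 22 mm wide; open, the fingers measure 114 mm over their backs; the gripper's body (76 mm by 85 mm) begins 54 mm behind the grasp point. The pads swing forward as they close: fully open they stand 13 mm farther back than shut.
Start: joints at [1.179, 0.087, 1.371, -0, 1.684, -0.103], TCP at [156.65, 527.237, 231.341] pointing down, gripper open.
Joint ranges: [-3.1, 3.1], [-0.76, 2.03], [0.27, 2.55], [-1.08, 4.22], [0.17, 2.65], [-2.57, 2.57]. Speed limits (rad/s): [2.79, 2.79, 3.14, 3.14, 3.14, 3.14].

## Interface

Orientations are given as a rotation vector (axis times angle).
In Python, from workcell import bot, cams, masks_of gives the robot as it stands.
- The arm moves only by the tool jog_arm, never from a script. Its argument "targets" is text: rows parted by semicolons, each of 4 numbers parted by spaces: the shift along the tool's x, y, z in cm, then the turn about the tool's z in rad. A call has 1 to 5 rows; each row shifts and turns the commanded pose from where the row before left it, along the tool's axes as they then stand; what a row does not reach is not made up. A row lasts 1/12 s, in which the tool goes at most 41.7 mm and 7.16 degrees, less where a joint would pass 70% of its speed; a pose out of reach is approached as far as the arm can. A call is refused whole if a number of a shift passes 4.17 or a number of a turn 0.125, either way. A call with a gripper value outside its range is refused whole. "claw" is the opening in per cent of the stroke, from 0 (shut) to 100 (fully open), set as the call begins (left out, the last holds). The fingers move at their own pace and stop on an object; "squeeze" is the grip in N (left out, the last holds). Time passes only in rows, so rows that do not move let the fingers close. It gives the time, the measured TCP pose, the force, the opening and the grip force at its end, in the units of the state.
- bot.state(): the state, without advancing time (a new reading comes with each control period).
- cams.camera(name): name is "side" or "top" or "wrist"; returns a dict with "frame" (400x640x3 uint8, red, green, blue), "mtx" (3x3 intrinsics, pixels), "D" ([k1, k2, p1, p2, k3] as OpenCV has them; the pictures are not rectified), "pose" (4x4, takes a point from camera to world coordinates); the wrist camera has in their place "mount" (4x4, takes a point from camera to tool coordinates, whose origin is the TCP and whose axes are the flange's). Camera axes: x right, y down, z forward; pixel columns grow to the right and rows downward; lengths in mm; the calibration is good to about 2 mm. A picture is of the moment at which its call begins: read the wrist's pose just before it. There is no depth.
- bot.finish_job(): hands the job in; it is judged then, once.
Trained networks look in a picture, given as the dict that the camera call returned (one of the last four; its "shot" number tells which), for a name from the list of things; names that differ only in an ending like _2 or _b are one class to them, and where a whole thing is asked for, a point or a joint stands for the part that bears it (a point fixed in the world has none). Each returns a list of dicts, best first, with "p" (0 to 1); they miss things now and then, are a little off and sometimes report something else, mostly with a low value. They report only what shows in the picture. A call takes as long as a camera call. They do not tell look-alikes from the thing itself.
- masks_of(picture, name): "pixels" (400x640 bool, what is visible of it) and "extent" ([left, top, right, bottom] in pixels, round what is visible of it).
The state is a dict: "time_s": time; "joint_positions": joint angles; "dq": joint speeds; "effort": joint torques, N m; "tool_pos": TCP position; "tool_rot": TCP orientation; "wrist_force": force on the tool from outside, world axes, zero at the start; "wrist_torque": the same for the moment, N m; "width": opening from 0.0 (shut) to 1.0 (fully open); "grip_force": force on a finger pad.
Only numpy, scipy, OpenCV 4.12 (cv2) and the standard library are available. Lean on these libraries where they do the work, as an engineer would, in place of code of your own. Each camera call takes 0.05 s, during which the arm holds its last target. There are 200 camera calls.

## Working session

There is one attempt and no reset: what is moved stays moved. The work goes in short steps, Python scripts to look and compute and a tool call to move; the robot and the scene stay as the last step left them, time stands still between calls to the robot, and variables do not carry over. Pictures are saved under pics/ and viewed, at most 10 in all, crops included, and the job is handed in when it is done.

Besides the shell and the picture viewer there is one more tool, called after ">>>" as name(argument=value, ...) on one line, values as JSON. jog_arm: Moves the arm, as the interface text tells. Its arguments: {"type":"object","properties":{"targets":{"type":"string"},"claw":{"type":"number"},"squeeze":{"type":"number"}},"required":["targets"]}

```bash
mkdir -p pics; ls
cat > h.py <<'E'
import numpy as np,cv2
from scipy.spatial.transform import Rotation as R
from workcell import bot,cams,masks_of
def pose(c,s=None):
    if 'pose' in c: return np.array(c['pose'])
    T=np.eye(4);T[:3,:3]=R.from_rotvec(s['tool_rot']).as_matrix();T[:3,3]=s['tool_pos'];return T@np.array(c['mount'])
def ray(c,uv,s=None):
    P=pose(c,s);n=cv2.undistortPoints(np.array([[uv]],float),np.array(c['mtx']),np.array(c['D']))[0,0]
    return P[:3,3],P[:3,:3]@np.array([n[0],n[1],1])
def atz(c,uv,z,s=None):
    o,d=ray(c,uv,s);return o+d*(z-o[2])/d[2]
def proj(c,p,s=None):
    P=np.linalg.inv(pose(c,s));r=cv2.Rodrigues(P[:3,:3])[0]
    return cv2.projectPoints(np.array(p,float).reshape(-1,1,3),r,P[:3,3],np.array(c['mtx']),np.array(c['D']))[0][:,0]
E
python3 - <<'E'
from h import *
s=bot.state();print(s)
for n in ['side','top']:
    c=cams.camera(n);cv2.imwrite(f'pics/{n}0.png',c['frame'][:,:,::-1])
    print(n,c['pose'][:3])
    for t in ['stand','tube','filter','mug','canister','rest','knob_grip','filter_knob']:
        for m in masks_of(c,t)[:3]:
            y,x=np.nonzero(m['pixels']);print(t,round(m['p'],2),m['extent'],x.mean().round(1),y.mean().round(1))
E
```

```text
pics
{'time_s': 0.0, 'joint_positions': array([ 1.17889625e+00,  8.80126762e-02,  1.37235145e+00, -1.37501276e-05,
        1.68357212e+00, -1.03053930e-01]), 'dq': array([ 2.28223119e-05, -1.31108597e-03, -7.92579336e-04,  3.90222624e-05,
        3.01981218e-03,  1.66406836e-03]), 'effort': array([ 3.07953715e-04, -3.51863801e+01, -3.13275111e+01, -1.98408816e-04,
        1.09314371e-02, -6.69275067e-06]), 'tool_pos': array([156.45074682, 526.73796031, 230.0582898 ]), 'tool_rot': array([-0.4520642 , -3.1083285 ,  0.00357378]), 'wrist_force': array([-0.74925098,  0.25726667, -1.09517313]), 'wrist_torque': array([-0.00068826,  0.02510364, -0.00989295]), 'grip_force': 0.0, 'width': 1.0019571807145624}
side [[-1.01096155e-01 -4.15108543e-01  9.04137415e-01 -1.25361019e+03]
 [-9.94859533e-01  4.75137578e-02 -8.94256844e-02  1.23060268e+02]
 [-5.83760060e-03 -9.08530319e-01 -4.17778149e-01  9.23790270e+02]]
filter 0.89 [381.5, 208.2, 409.7, 235.5] 394.0 222.0
filter 0.69 [415.6, 200.1, 441.5, 224.4] 429.1 214.1
filter 0.52 [311.6, 200.2, 323.5, 227.1] 318.9 213.9
mug 0.53 [312.0, 202.8, 32
[... 386 characters left out ...]
198e-03 -1.08991253e-01 -9.94041844e-01  1.42227473e+03]]
stand 0.74 [258.8, 187.0, 344.2, 238.4] 296.9 214.6
filter 0.85 [446.1, 198.7, 478.6, 224.2] 462.6 208.5
filter 0.74 [402.8, 207.1, 429.5, 239.7] 414.7 223.4
mug 0.79 [304.9, 195.6, 335.9, 229.6] 320.6 209.4
mug 0.62 [268.2, 160.2, 311.5, 219.2] 288.3 189.2
canister 0.72 [162.6, 180.0, 211.4, 218.1] 187.9 200.1
rest 0.74 [401.5, 176.6, 422.7, 188.8] 410.0 181.9
rest 0.73 [401.8, 207.9, 431.2, 238.8] 414.2 223.6
knob_grip 0.76 [273.6, 164.6, 313.4, 219.8] 288.6 192.5
knob_grip 0.41 [259.5, 190.5, 343.4, 239.8] 296.5 214.5
filter_knob 0.78 [401.2, 206.8, 428.7, 237.6] 414.6 223.4
filter_knob 0.59 [446.2, 195.4, 479.7, 221.8] 462.2 208.1
```

Run:
```python
from h import *
a=cv2.imread('pics/top0.png')[140:260,140:500];b=cv2.imread('pics/side0.png')[160:260,160:460]
a=cv2.resize(a,(792,264),interpolation=cv2.INTER_CUBIC);b=cv2.resize(b,(792,264),interpolation=cv2.INTER_CUBIC)
cv2.imwrite('pics/crop.png',np.vstack([a,b]))
c=cams.camera('top')
for n,uv,z in [('filtA',(414.6,223.4),50),('filtB',(462.4,208.3),50),('mug',(320.6,209.4),100)]: print(n,atz(c,uv,z))
```

```text
filtA [ 406.28927333 -342.60334302   50.        ]
filtB [ 454.77471045 -496.16539097   50.        ]
mug [446.97960504 -41.83682496 100.        ]
```

View pics/crop.png

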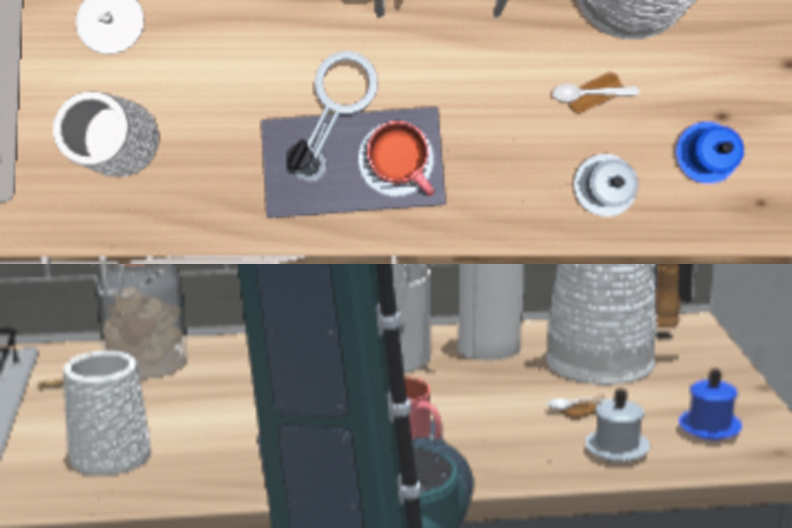

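The crop shows two filter-shaped objects: steel at top pixel (416,223) and blue at (463,209). The steel one matches "stainless". It is clearly steel in this enlarged crop, so the blue one stays alone. The plate corners, the ring (crop 346,82) and the knob (crop 300,156) are also visible.

Run:
```python
from h import *
c=cams.camera('top');px=lambda x,y:(140+x/2.2,140+y/2.2)
K=np.array([atz(c,px(*q),10)[:2] for q in [(262,120),(438,106),(446,203),(268,217)]])
cen=K.mean(0); print(K.round(),cen)
d=(K[0]-K[1])+(K[3]-K[2]);d/=np.linalg.norm(d);yaw=np.arctan2(-d[0],d[1]);print('yaw',yaw)
post=cen+65*d;ring=atz(c,px(346,82),69)[:2];print('post',post,'grid',cen-65*d,'ring',ring,np.linalg.norm(ring-post))
v=ring-post;th=np.arctan2(v[0],-v[1]);print('tube yaw',th,th-yaw)
print('knob',atz(c,px(300,153),190))
s=bot.state();M=R.from_rotvec(s['tool_rot']).as_matrix();print(M.round(3))
# to wrist view pose above the knob
print('pose', s['tool_pos'], 'tool y dir ang',np.arctan2(M[1,1],M[0,1]))
print(cams.camera('wrist')['mount'].round(2))
```

```text
[[ 504.  162.]
 [ 526. -104.]
 [ 379. -115.]
 [ 359.  151.]] [441.97181142  23.85460603]
yaw 0.07857465932201121
post [436.86971238  88.65405499] grid [447.07391045 -40.94484293] ring [552.87810964  32.71352969] 128.79165580705472
tube yaw 1.1214809252050724 1.0429062658830612
knob [438.81628189  86.06357433 190.        ]
[[-0.959  0.285  0.   ]
 [ 0.285  0.959  0.   ]
 [-0.     0.    -1.   ]]
pose [156.68147538 527.21114348 231.33084019] tool y dir ang 1.2819618274859865
[[  -0.     -0.96   -0.29   74.13]
 [   1.     -0.     -0.      1.48]
 [   0.     -0.29    0.96 -144.  ]
 [   0.      0.      0.      1.  ]]
```

>>> jog_arm(targets="-2.64 -2.28 -0.4 0; -2.64 -2.28 -0.4 0; -2.64 -2.28 -0.4 0; -2.64 -2.28 -0.4 0; -2.64 -2.28 -0.4 0")

```text
time_s: 1.47
tool_pos: [251.2, 379.0, 251.6]
tool_rot: [0.451, 3.109, 0.001]
wrist_force: [0.4, 1.0, -0.0]
width: 0.998
grip_force: 0.0
```

>>> jog_arm(targets="-2.64 -2.28 -0.4 0; -2.64 -2.28 -0.4 0; -2.64 -2.28 -0.4 0; -2.64 -2.28 -0.4 0; -2.64 -2.28 -0.4 0")

```text
time_s: 1.88
tool_pos: [345.3, 232.0, 271.8]
tool_rot: [0.452, 3.108, 0.001]
wrist_force: [0.1, 1.1, 0.6]
width: 1.004
grip_force: 0.0
```

>>> jog_arm(targets="-2.64 -2.28 -0.4 0; -2.64 -2.28 -0.4 0; -2.64 -2.28 -0.4 0; -2.64 -2.28 -0.4 0; -2.64 -2.28 -0.4 0")

```text
time_s: 2.3
tool_pos: [439.4, 84.9, 291.8]
tool_rot: [0.452, 3.108, 0.001]
wrist_force: [0.2, 0.7, -0.5]
width: 1.002
grip_force: 0.0
```

>>> jog_arm(targets="0 0 0 0.08; 0 0 0 0.08; 0 0 0 0; 0 0 0 0")

```text
time_s: 2.63
tool_pos: [438.9, 86.5, 291.3]
tool_rot: [0.696, 3.063, 0.0]
wrist_force: [0.1, 0.6, -0.4]
width: 0.998
grip_force: 0.0
```

Run:
```python
from h import *
s=bot.state();c=cams.camera('wrist');cv2.imwrite('pics/w1.png',c['frame'][:,:,::-1])
print(s['tool_pos'],s['tool_rot'],s['joint_positions'],s['time_s'])
print(proj(c,[[437,88,194],[437,88,182],[553,33,69],[447,-41,10]],s).round())
for t in ['knob_grip','tube']:
  for m in masks_of(c,t)[:2]:
    print(t,m['p'],m['extent'])
```

```text
[438.85800033  86.47960474 291.32775896] [6.96443502e-01 3.06341595e+00 1.86279565e-04] [ 6.76039907e-02 -1.47058786e-01  1.48102705e+00  1.14344624e-04
  1.80758219e+00 -1.05608033e+00] 2.6333
[[316. 193.]
 [316. 189.]
 [317. 258.]
 [239. 199.]]
knob_grip 0.7 [285.3, 144.2, 353.7, 287.0]
tube 0.68 [287.0, 143.2, 354.8, 286.7]
tube 0.48 [175.6, 82.1, 385.1, 244.8]
```

View pics/w1.png

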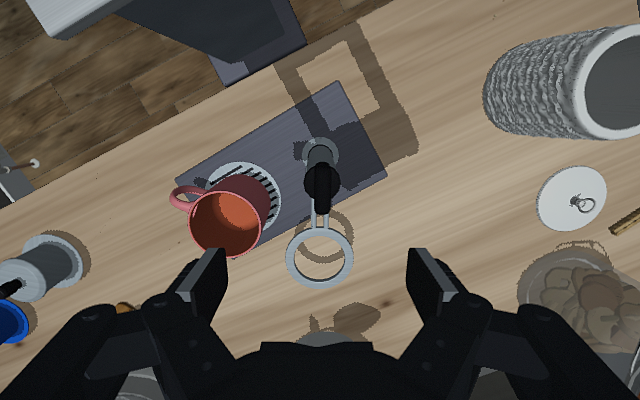

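```bash
cat >> h.py <<'E'
def box(x,y,th,z0,z1,a,b):
    r=np.array([[np.cos(th),-np.sin(th)],[np.sin(th),np.cos(th)]])
    return np.array([[*(r@[i*a/2,j*b/2]+[x,y]),z] for i in(-1,1) for j in(-1,1) for z in(z0,z1)])
def hull(c,p,s=None):
    m=np.zeros((400*4,640*4),np.uint8);h=cv2.convexHull(((proj(c,p,s)+.5)*4).astype(np.int32));cv2.fillConvexPoly(m,h,1);return m
E
python3 - <<'E'
from h import *
from scipy.optimize import minimize
s=bot.state();c=cams.camera('wrist');f=c['frame'];print(c['mtx'])
roi=np.zeros((400,640),bool);roi[155:222,295:350]=1
m=((f.max(2)<45)&roi).astype(np.uint8)
n,l,st,ce=cv2.connectedComponentsWithStats(m);k=1+st[1:,4].argmax();m=(l==k).astype(np.uint8);print(st[k],ce[k])
M=cv2.resize(m,None,fx=4,fy=4,interpolation=0)
def cost(v):
    h=hull(c,box(v[0],v[1],v[2],164,194,14,42),s);return 1-(h&M).sum()/(h|M).sum()
best=min((minimize(cost,[437+a,88+b,1.12],method='Nelder-Mead',options=dict(initial_simplex=[[437+a,88+b,1.12],[442+a,88+b,1.12],[437+a,93+b,1.12],[437+a,88+b,1.2]])) for a in(-3,3) for b in(-3,5)),key=lambda r:r.fun)
print(best.x,best.fun)
rc=atz(c,(319.8,258.3),69,s);print('ring',rc)
v=rc[:2]-best.x[:2];print(np.linalg.norm(v),np.arctan2(v[0],-v[1]))
T=R.from_rotvec(s['tool_rot']).as_matrix();print('tool delta',T.T@(np.r_[best.x[:2],163]-s['tool_pos']))
# filter from top colour-independent
E
```

```text
[[306.34221946   0.         316.34657699]
 [  0.         306.34221946 194.53412801]
 [  0.           0.           1.        ]]
[ 303  162   38   53 1310] [321.29847328 185.85954198]
[439.06625132  93.8336645    1.03508303] 0.3868204859290334
ring [555.13858929  37.36277831  69.        ]
129.0803959904887 1.1179951281859801
tool delta [  2.57671293   6.31626576 128.35310979]
```

Knob at about (439, 93.5), tube yaw 1.118, ring at (555, 37). Centring and descending.

>>> jog_arm(targets="0.12 0.31 2.5 0; 0.12 0.31 2.5 0; 0 0 2.5 0; 0 0 2.5 0; 0 0 2.5 0", claw=60)

```text
time_s: 3.25
tool_pos: [439.1, 93.8, 165.3]
tool_rot: [0.696, 3.063, 0.0]
wrist_force: [0.1, -0.2, -0.1]
width: 0.6
grip_force: 0.0
```

>>> jog_arm(targets="0 0 0.1 0; 0 0 0 0; 0 0 0 0; 0 0 0 0")

```text
time_s: 3.58
tool_pos: [440.7, 93.5, 167.7]
tool_rot: [0.697, 3.059, 0.002]
wrist_force: [0.2, -0.2, 0.8]
width: 0.598
grip_force: 0.0
```

Run:
```python
from h import *
s=bot.state();c=cams.camera('wrist');cv2.imwrite('pics/w2.png',c['frame'][:,:,::-1]);print(s['tool_pos'],s['wrist_force'])
```

```text
[440.68000752  93.5018433  167.70469234] [ 0.21469528 -0.226603    0.82373087]
```

View pics/w2.png

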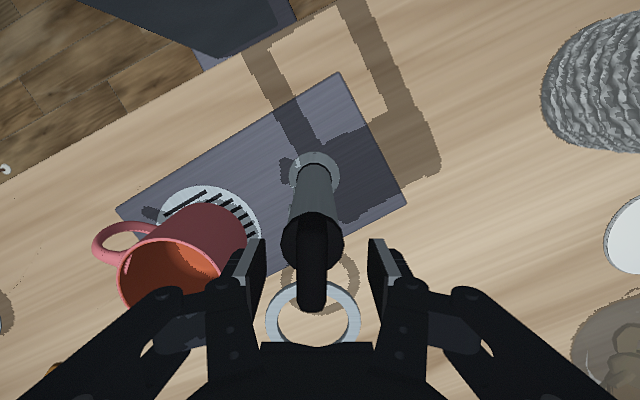

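The knob bar is between the fingers at column 312, about 2.5 mm off the finger midpoint (317). Nudging and closing.

>>> jog_arm(targets="0 -0.2 0 0; 0 0 0 0; 0 0 0 0; 0 0 0 0; 0 0 0 0", claw=0, squeeze=40)

```text
time_s: 4.05
tool_pos: [439.0, 91.7, 166.2]
tool_rot: [0.699, 3.061, 0.002]
wrist_force: [0.1, 0.8, 3.4]
width: 0.16
grip_force: 40.8
```

>>> jog_arm(targets="0 0 0 0; 0 0 0 0; 0 0 0 0; 0 0 0 0; 0 0 0 0")

```text
time_s: 4.47
tool_pos: [439.0, 91.7, 166.1]
tool_rot: [0.699, 3.061, 0.002]
wrist_force: [-0.8, 1.0, 5.9]
width: 0.156
grip_force: 41.2
```

>>> jog_arm(targets="0 0 -1.0 0; 0 0 -1.0 0; 0 0 -1.0 0; 0 0 -0.9 0; 0 0 -0.9 0")

```text
time_s: 4.88
tool_pos: [438.9, 91.7, 209.8]
tool_rot: [-0.699, -3.061, -0.0]
wrist_force: [7.1, 2.4, -12.0]
width: 0.161
grip_force: 39.1
```

>>> jog_arm(targets="0 0 0 0; 0 0 0 0; 0 0 0 0")

```text
time_s: 5.13
tool_pos: [438.9, 91.7, 212.4]
tool_rot: [0.699, 3.063, 0.001]
wrist_force: [5.1, 3.0, -4.1]
width: 0.161
grip_force: 40.3
```

Run:
```python
from h import *
s=bot.state();c=cams.camera('wrist');t=cams.camera('top')
print(s['tool_pos'],s['wrist_force'],s['wrist_torque'])
cv2.imwrite('pics/w3.png',np.hstack([c['frame'][:,100:540,::-1],cv2.resize(t['frame'][150:250,240:340,::-1],(400,400)[::-1])[:, :360]]))
```

```text
[438.927984    91.66752469 212.44301081] [ 5.05840064  3.01528051 -4.07500026] [ 0.36921609 -0.83398883 -0.05066301]
```

View pics/w3.png

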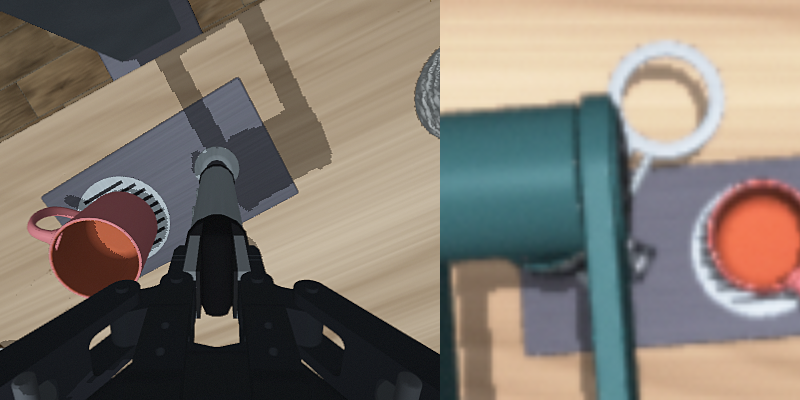

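The tube is lifted about 46 mm (ring underside near 107, above the mug's rim at 100). Swinging in.

>>> jog_arm(targets="0 0 -0.1 0.08; 0 0 0 0.08; 0 0 0 0.08; 0 0 0 0.08; 0 0 0 0.08")

```text
time_s: 5.65
tool_pos: [438.7, 91.4, 213.3]
tool_rot: [1.299, 2.86, -0.0]
wrist_force: [3.9, 1.0, -4.0]
width: 0.155
grip_force: 40.2
```

>>> jog_arm(targets="0 0 0 0.08; 0 0 0 0.08; 0 0 0 0.08; 0 0 0 0.08; 0 0 0 0.08")

```text
time_s: 6.07
tool_pos: [438.4, 91.2, 213.3]
tool_rot: [-1.841, -2.545, 0.001]
wrist_force: [2.1, 0.8, -3.4]
width: 0.154
grip_force: 40.3
```

>>> jog_arm(targets="0 0 0 0.08; 0 0 0 0.08; 0 0 0 0.08; 0 0 0 0; 0 0 0 0")

```text
time_s: 6.48
tool_pos: [438.2, 91.2, 213.3]
tool_rot: [-2.126, -2.312, 0.002]
wrist_force: [2.4, 0.8, -5.1]
width: 0.159
grip_force: 40.2
```

Run:
```python
from h import *
s=bot.state();c=cams.camera('wrist');t=cams.camera('top')
M=R.from_rotvec(s['tool_rot']).as_matrix()
print(s['tool_pos'],s['wrist_force'],s['wrist_torque'],np.arctan2(M[1,1],M[0,1]))
cv2.imwrite('pics/w4.png',np.hstack([c['frame'][:,0:400,::-1],cv2.resize(t['frame'][150:250,250:350,::-1],(400,400))]))
```

```text
[438.15346231  91.15188922 213.33790662] [ 2.43923801  0.75438865 -5.11485506] [ 0.13630564 -0.58874365 -0.00636218] 0.08367102036785114
```

View pics/w4.png

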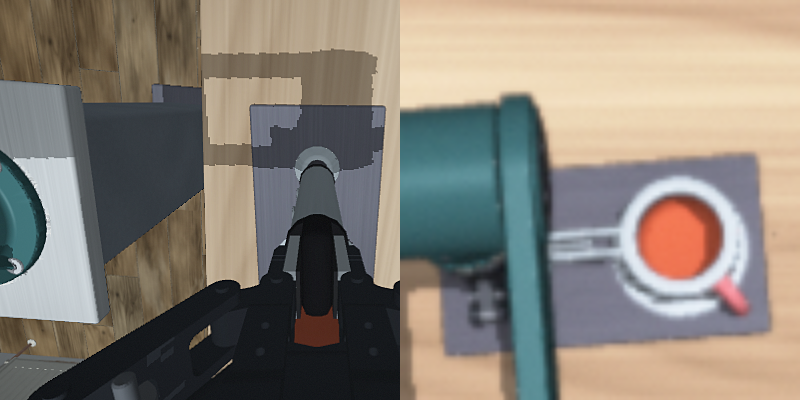

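The ring is over the mug, and the tool is parallel to the plate (plate edge is level in the wrist view). Now feeling upward.

>>> jog_arm(targets="0 0 -0.1 0; 0 0 -0.1 0; 0 0 -0.1 0; 0 0 -0.1 0; 0 0 -0.05 0", squeeze=25)

```text
time_s: 7.0
tool_pos: [438.2, 91.2, 219.3]
tool_rot: [2.129, 2.311, -0.001]
wrist_force: [0.8, -1.3, -4.0]
width: 0.158
grip_force: 40.2
```

>>> jog_arm(targets="0 0 -0.05 0; 0 0 -0.05 0; 0 0 -0.05 0; 0 0 -0.05 0; 0 0 0 0")

```text
time_s: 7.42
tool_pos: [438.2, 91.2, 220.8]
tool_rot: [-2.129, -2.31, 0.001]
wrist_force: [0.5, -3.0, -4.0]
width: 0.158
grip_force: 40.2
```

>>> jog_arm(targets="0 0 -0.05 0; 0 0 -0.05 0; 0 0 -0.05 0; 0 0 -0.05 0; 0 0 0 0", claw=0, squeeze=25)

```text
time_s: 7.83
tool_pos: [438.2, 91.2, 221.9]
tool_rot: [-2.128, -2.31, 0.002]
wrist_force: [0.1, -2.6, -9.3]
width: 0.156
grip_force: 39.5
```

>>> jog_arm(targets="0 0 -0.05 0; 0 0 0 0; 0 0 0 0")

```text
time_s: 8.08
tool_pos: [438.2, 91.2, 222.1]
tool_rot: [-2.128, -2.31, 0.003]
wrist_force: [2.3, -3.2, -13.9]
width: 0.161
grip_force: 39.0
```

The force climbs while the height holds at 222 (lift about 56 mm), so the button has caught. Easing down to confirm.

>>> jog_arm(targets="0 0 0.08 0; 0 0 0.06 0; 0 0 0 0; 0 0 0 0")

```text
time_s: 8.42
tool_pos: [438.2, 91.2, 221.9]
tool_rot: [-2.129, -2.31, 0.001]
wrist_force: [-1.2, -4.3, -10.7]
width: 0.159
grip_force: 39.3
```

>>> jog_arm(targets="0 0 0.1 0; 0 0 0 0; 0 0 0 0; 0 0 0 0")

```text
time_s: 8.75
tool_pos: [438.2, 91.2, 221.6]
tool_rot: [2.128, 2.31, -0.0]
wrist_force: [-1.7, -4.2, -7.0]
width: 0.158
grip_force: 39.8
```

>>> jog_arm(targets="0 0 0.15 0; 0 0 0 0; 0 0 0 0; 0 0 0 0")

```text
time_s: 9.08
tool_pos: [438.3, 91.2, 221.0]
tool_rot: [2.128, 2.31, 0.0]
wrist_force: [-2.1, -5.0, -4.4]
width: 0.156
grip_force: 40.2
```

>>> jog_arm(targets="0 0 0.15 0; 0 0 0 0; 0 0 0 0; 0 0 0 0")

```text
time_s: 9.42
tool_pos: [438.3, 91.2, 219.5]
tool_rot: [2.128, 2.31, 0.0]
wrist_force: [-2.8, -5.2, -3.6]
width: 0.158
grip_force: 40.3
```

>>> jog_arm(targets="0 0 0.1 0; 0 0 0 0; 0 0 0 0; 0 0 0 0")

```text
time_s: 9.75
tool_pos: [438.3, 91.2, 219.0]
tool_rot: [2.128, 2.31, 0.001]
wrist_force: [-3.3, -5.1, -2.6]
width: 0.156
grip_force: 40.5
```

>>> jog_arm(targets="0 0 0.15 0; 0 0 0 0; 0 0 0 0; 0 0 0 0")

```text
time_s: 10.08
tool_pos: [438.3, 91.3, 218.7]
tool_rot: [2.127, 2.309, 0.002]
wrist_force: [-5.0, -4.7, 1.1]
width: 0.158
grip_force: 41.0
```

The force reverses with no more sinking, so the tube is locked both ways with about 2 to 3 mm of play. Releasing and going to the filter.

>>> jog_arm(targets="0 0 -0.05 0; 0 0 0 0; 0 0 0 0; 0 0 0 0; 0 0 0 0", claw=60)

```text
time_s: 10.5
tool_pos: [438.9, 91.9, 216.6]
tool_rot: [2.128, 2.311, 0.003]
wrist_force: [-0.6, -1.4, -1.3]
width: 0.6
grip_force: 0.0
```

>>> jog_arm(targets="0 0 -1 0; 0 0 -1.5 0; 0 0 -1.5 0; 0 0 -1.5 0; 0 0 -1.5 0")

```text
time_s: 10.92
tool_pos: [438.6, 91.6, 287.4]
tool_rot: [2.128, 2.311, 0.001]
wrist_force: [0.8, -0.5, 0.7]
width: 0.603
grip_force: 0.0
```

>>> jog_arm(targets="-3.5 -0.5 0 0; -3.5 -0.5 0 0; -3.5 -0.5 0 0; -3.5 -0.5 0 0; -3.5 -0.5 0 0")

```text
time_s: 11.33
tool_pos: [427.8, -86.4, 287.0]
tool_rot: [2.127, 2.31, 0.002]
wrist_force: [0.8, 0.5, 0.6]
width: 0.6
grip_force: 0.0
```

>>> jog_arm(targets="-3.5 -0.5 0 0; -3.5 -0.5 0 0; -3.5 -0.5 0 0; -3.5 -0.5 0 0; -3.5 -0.5 0 0")

```text
time_s: 11.75
tool_pos: [417.1, -263.3, 286.8]
tool_rot: [2.128, 2.31, 0.001]
wrist_force: [1.0, 0.5, -0.1]
width: 0.602
grip_force: 0.0
```

>>> jog_arm(targets="-3.5 -0.5 0 0; -3.5 -0.5 0 0; 0 0 0 0; 0 0 0 0; 0 0 0 0")

```text
time_s: 12.17
tool_pos: [413.2, -331.9, 286.2]
tool_rot: [-2.129, -2.31, -0.001]
wrist_force: [0.4, -0.3, -0.0]
width: 0.602
grip_force: 0.0
```

Run:
```python
from h import *
s=bot.state();c=cams.camera('wrist');t=cams.camera('top')
print(s['tool_pos'],s['tool_rot'],s['joint_positions'])
cv2.imwrite('pics/w5.png',np.hstack([c['frame'][:,120:520,::-1],cv2.resize(t['frame'][150:250,250:350,::-1],(400,400))]))
for m in masks_of(c,'filter')[:2]: print(m['p'],m['extent'])
for m in masks_of(c,'filter_knob')[:2]: print(m['p'],m['extent'])
print(proj(c,[[406,-343,101],[406,-343,12]],s))
```

```text
[ 413.24133309 -331.87700635  286.18907226] [-2.12863660e+00 -2.31018861e+00 -1.30814651e-03] [-7.84133982e-01  3.85167465e-02  1.31439110e+00  8.42481995e-04
  1.78896223e+00 -8.65708008e-01]
0.98 [278.0, 136.5, 347.5, 208.5]
0.85 [307.9, 243.5, 365.4, 314.3]
0.7 [279.7, 139.1, 347.0, 208.5]
0.69 [305.9, 240.4, 364.3, 315.8]
[[308.40775069 182.15252629]
 [309.93137377 165.95229063]]
```

View pics/w5.png

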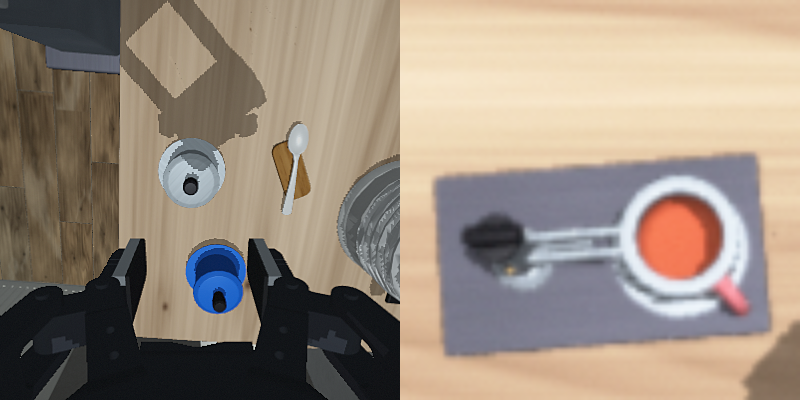

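Run:
```python
from h import *
s=bot.state();c=cams.camera('wrist');t=cams.camera('top');f=c['frame']
roi=np.zeros((400,640),bool);roi[165:205,290:330]=1
m=((f.max(2)<60)&roi);y,x=np.nonzero(m);print('knob px',x.min(),x.max(),y.min(),y.max(),x.mean(),y.mean())
# fit knob cylinder silhouette centroid
a=np.linspace(0,6.28,40)
cyl=lambda p,r,z0,z1:np.array([[p[0]+r*np.cos(k),p[1]+r*np.sin(k),z] for k in a for z in(z0,z1)])
from scipy.optimize import fsolve
def cen(p):
    yy,xx=np.nonzero(hull(c,cyl(p,9,75,101),s));return np.array([xx.mean()/4-.5,yy.mean()/4-.5])
p=np.array([406.,-343.])
for _ in range(6):
    e=np.array([x.mean(),y.mean()])-cen(p);d=(atz(c,(310+e[0],186+e[1]),90,s)-atz(c,(310,186),90,s))[:2];p=p+d
print('knob',p)
M=masks_of(c,'filter')[0];ex=np.array(M['extent'])
def ext(p):
    q=np.vstack([proj(c,cyl(p,46.5,12,13),s),proj(c,cyl(p,34.5,66,75),s)]);return np.r_[q.min(0),q.max(0)]
print('extent meas',ex,'pred',ext(p).round(1))
T=R.from_rotvec(s['tool_rot']).as_matrix();print('tool delta',T.T@(np.r_[p,71]-s['tool_pos']))
# ring in top image
g=t['frame'];
for z in (123,): print('ring top',atz(t,(250+277/4,150+236/4),z))
from_arm=np.array([438.3,91.2])+130*np.array([np.sin(.08),-np.cos(.08)]);print(from_arm,proj(t,[*from_arm,123]),proj(t,[438.3,91.2,246]))
```

```text
knob px 303 316 178 195 309.62068965517244 184.8448275862069
knob [ 408.10318383 -348.54406181]
extent meas [308.9 244.  362.6 313.1] pred [277.4 136.7 344.2 208.9]
tool delta [-17.00289678  -7.01210034 215.48700822]
ring top [446.2075205  -37.70086379 123.        ]
[448.68891022 -38.38422182] [[319.4739509  208.18876936]] [[272.43039863 207.98365549]]
```

>>> jog_arm(targets="-0.85 -0.33 3 0; -0.85 -0.33 4 0; 0 0 4 0; 0 0 4 0; 0 0 3 0")

```text
time_s: 12.93
tool_pos: [406.8, -348.0, 102.4]
tool_rot: [-2.126, -2.308, -0.001]
wrist_force: [-0.4, 0.7, 0.5]
width: 0.597
grip_force: 0.0
```

>>> jog_arm(targets="0 0 1.5 0; 0 0 1.0 0; 0 0 0 0; 0 0 0 0; 0 0 0 0")

```text
time_s: 13.35
tool_pos: [409.0, -350.5, 83.0]
tool_rot: [2.126, 2.308, -0.0]
wrist_force: [-0.0, 0.1, 0.2]
width: 0.602
grip_force: 0.0
```

Run:
```python
from h import *
s=bot.state();c=cams.camera('wrist');print(s['tool_pos'],s['wrist_force'])
cv2.imwrite('pics/w6.png',c['frame'][100:400,120:520,::-1])
```

```text
[ 409.03182945 -350.48088285   83.03213424] [-0.03723105  0.14864766  0.22173963]
```

View pics/w6.png

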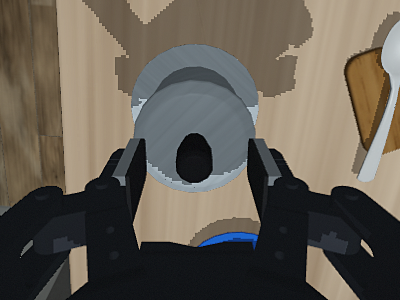

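The knob is centred between the fingers (column 194 against a midpoint of 195). Lowering slightly and gripping.

>>> jog_arm(targets="0 0 0.4 0; 0 0 0 0; 0 0 0 0")

```text
time_s: 13.65
tool_pos: [408.1, -349.7, 77.3]
tool_rot: [2.128, 2.31, 0.0]
wrist_force: [-0.4, 0.2, -0.1]
width: 0.6
grip_force: 0.0
```

>>> jog_arm(targets="0 0 0 0; 0 0 0 0; 0 0 0 0; 0 0 0 0; 0 0 0 0", claw=0, squeeze=40)

```text
time_s: 14.07
tool_pos: [407.9, -349.7, 77.1]
tool_rot: [2.128, 2.31, -0.0]
wrist_force: [-1.2, -0.4, 1.3]
width: 0.194
grip_force: 39.0
```

>>> jog_arm(targets="0 0 0 0; 0 0 0 0; 0 0 0 0; 0 0 0 0")

```text
time_s: 14.4
tool_pos: [407.9, -349.7, 77.1]
tool_rot: [2.128, 2.31, -0.0]
wrist_force: [-1.4, -0.6, 2.5]
width: 0.194
grip_force: 39.1
```

>>> jog_arm(targets="0 0 -1 0; 0 0 -2 0; 0 0 -2.5 0; 0 0 -2.5 0; 0 0 -2.5 0")

```text
time_s: 14.82
tool_pos: [407.6, -348.8, 182.2]
tool_rot: [-2.127, -2.309, -0.001]
wrist_force: [-0.6, -0.2, -2.0]
width: 0.191
grip_force: 39.2
```

>>> jog_arm(targets="0 0 -2.5 0; 0 0 -2 0; 0 0 -1 0; 0.5 0.1 0 0; 1.3 0.3 0 0")

```text
time_s: 15.23
tool_pos: [410.1, -331.6, 236.0]
tool_rot: [-2.13, -2.308, 0.0]
wrist_force: [-0.7, 0.4, -3.3]
width: 0.192
grip_force: 39.2
```

>>> jog_arm(targets="2.2 0.48 0 0; 2.4 0.52 0 0; 2.4 0.52 0 0; 2.4 0.52 0 0; 2.4 0.52 0 0")

```text
time_s: 15.65
tool_pos: [425.2, -208.6, 233.9]
tool_rot: [-2.124, -2.307, 0.0]
wrist_force: [0.7, 1.0, -2.4]
width: 0.191
grip_force: 39.2
```

>>> jog_arm(targets="2.4 0.52 0 0; 2.4 0.52 0 0; 2.4 0.52 0 0; 2.4 0.52 0 0; 2.4 0.52 0 0")

```text
time_s: 16.07
tool_pos: [440.8, -87.1, 234.1]
tool_rot: [-2.124, -2.308, 0.002]
wrist_force: [-0.1, 0.6, -3.1]
width: 0.195
grip_force: 39.2
```

>>> jog_arm(targets="2.4 0.52 0 0; 1.4 0.3 0 0; 1 0.2 0 0; 0.5 0.1 0 0; 0 0 0 0")

```text
time_s: 16.48
tool_pos: [448.5, -34.9, 235.5]
tool_rot: [-2.125, -2.311, 0.002]
wrist_force: [0.3, -0.4, -2.1]
width: 0.192
grip_force: 39.2
```

>>> jog_arm(targets="0 0 0 0; 0 0 0 0; 0 0 0 0; 0 0 0 0")

```text
time_s: 16.82
tool_pos: [449.2, -36.8, 236.9]
tool_rot: [2.13, 2.309, -0.0]
wrist_force: [0.5, 0.1, -3.5]
width: 0.2
grip_force: 39.2
```

Run:
```python
from h import *
s=bot.state();c=cams.camera('wrist');t=cams.camera('top');d=cams.camera('side');print(s['tool_pos'],s['wrist_force'],s['width'])
cv2.imwrite('pics/w7.png',np.hstack([c['frame'][:,120:520,::-1],np.vstack([cv2.resize(t['frame'][170:240,260:400,::-1],(400,200)),cv2.resize(d['frame'][130:250,200:440,::-1],(400,200))])]))
# drawn expected ring circle positions in wrist
a=np.linspace(0,6.28,9)[:-1]
print(proj(c,np.array([[448.2+46*np.cos(k),-38.3+46*np.sin(k),123] for k in a]),s).round(1).tolist())
```

```text
[449.17202078 -36.81677752 236.88448235] [ 0.54980106  0.13088419 -3.50807979] 0.19963590726110036
[[366.4, 196.5], [355.6, 158.9], [318.8, 139.9], [279.1, 152.8], [262.1, 188.5], [275.9, 224.0], [310.5, 240.2], [347.1, 229.4]]
```

View pics/w7.png

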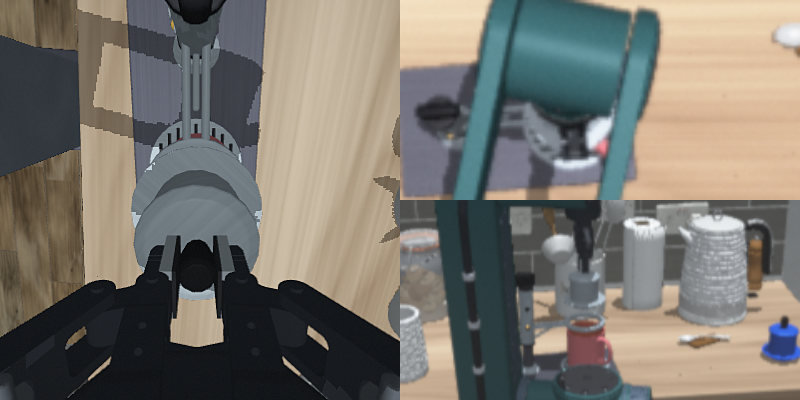

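The ring and filter line up laterally (ring arm at column 197, flange centre at 196). I overshot by about 2.5 mm along tool x, so I'm correcting that and descending.

>>> jog_arm(targets="-0.26 -0.05 0.5 0; 0 0 0.8 0; 0 0 0.8 0; 0 0 0.4 0; 0 0 0 0")

```text
time_s: 17.38
tool_pos: [447.9, -38.5, 209.7]
tool_rot: [-2.126, -2.308, 0.003]
wrist_force: [0.1, -0.5, -3.2]
width: 0.197
grip_force: 39.2
```

>>> jog_arm(targets="0 0 0.2 0; 0 0 0.2 0; 0 0 0.2 0; 0 0 0.2 0; 0 0 0 0")

```text
time_s: 17.8
tool_pos: [448.8, -38.7, 203.6]
tool_rot: [-2.128, -2.31, 0.0]
wrist_force: [-0.5, -1.3, -3.4]
width: 0.197
grip_force: 39.2
```

>>> jog_arm(targets="0 0 0.15 0; 0 0 0.15 0; 0 0 0.1 0; 0 0 0.1 0; 0 0 0 0")

```text
time_s: 18.22
tool_pos: [448.8, -38.7, 198.6]
tool_rot: [-2.128, -2.31, 0.0]
wrist_force: [-0.0, 0.3, -3.3]
width: 0.196
grip_force: 39.2
```

>>> jog_arm(targets="0 0 0.1 0; 0 0 0.1 0; 0 0 0.1 0; 0 0 0.1 0; 0 0 0 0")

```text
time_s: 18.63
tool_pos: [448.8, -38.7, 194.6]
tool_rot: [-2.128, -2.31, 0.0]
wrist_force: [0.4, 0.4, -2.3]
width: 0.194
grip_force: 39.2
```

>>> jog_arm(targets="0 0 0.1 0; 0 0 0.1 0; 0 0 0.1 0; 0 0 0 0")

```text
time_s: 18.97
tool_pos: [448.8, -38.7, 191.6]
tool_rot: [-2.128, -2.31, 0.0]
wrist_force: [-0.2, -0.2, -2.3]
width: 0.191
grip_force: 39.2
```

>>> jog_arm(targets="0 0 0.1 0; 0 0 0.1 0; 0 0 0 0; 0 0 0 0")

```text
time_s: 19.3
tool_pos: [448.9, -38.7, 189.8]
tool_rot: [-2.128, -2.311, 0.0]
wrist_force: [-0.2, 0.3, -3.7]
width: 0.195
grip_force: 39.2
```

>>> jog_arm(targets="0 0 0.1 0; 0 0 0.05 0; 0 0 0 0; 0 0 0 0")

```text
time_s: 19.63
tool_pos: [448.9, -38.7, 188.4]
tool_rot: [-2.128, -2.311, -0.0]
wrist_force: [0.2, -0.6, -3.0]
width: 0.193
grip_force: 39.2
```

>>> jog_arm(targets="0 0 0.05 0; 0 0 0.05 0; 0 0 0.05 0; 0 0 0 0; 0 0 0 0")

```text
time_s: 20.05
tool_pos: [448.9, -38.7, 186.9]
tool_rot: [-2.128, -2.311, -0.0]
wrist_force: [0.1, -0.5, -3.6]
width: 0.193
grip_force: 39.3
```

>>> jog_arm(targets="0 0 0.05 0; 0 0 0.05 0; 0 0 0.05 0; 0 0 0 0; 0 0 0 0")

```text
time_s: 20.47
tool_pos: [449.4, -38.7, 186.4]
tool_rot: [2.127, 2.31, 0.002]
wrist_force: [0.1, -0.0, 3.7]
width: 0.198
grip_force: 39.8
```

Contact at a height that matches flange on ring (about 121 mm). Releasing and rising.

>>> jog_arm(targets="0 0 0 0; 0 0 0 0; 0 0 0 0; 0 0 0 0; 0 0 0 0", claw=60)

```text
time_s: 20.88
tool_pos: [448.8, -38.8, 185.1]
tool_rot: [-2.128, -2.31, 0.0]
wrist_force: [0.4, 0.4, 0.3]
width: 0.599
grip_force: 0.0
```

>>> jog_arm(targets="0 0 -0.8 0; 0 0 -1.2 0; 0 0 -2 0; 0 0 -2 0; 0 0 -2 0")

```text
time_s: 21.3
tool_pos: [449.0, -38.8, 267.6]
tool_rot: [2.128, 2.31, 0.001]
wrist_force: [-0.2, 0.7, 0.1]
width: 0.599
grip_force: 0.0
```

>>> jog_arm(targets="-2 0 -2 0; -2.5 0 0 0; -2.5 0 0 0; -2.5 0 0 0; -2.5 0 0 0")

```text
time_s: 21.72
tool_pos: [459.0, -159.6, 287.3]
tool_rot: [2.126, 2.309, 0.001]
wrist_force: [-0.1, 0.2, -1.0]
width: 0.598
grip_force: 0.0
```

>>> jog_arm(targets="-2.5 0 0 0; -2.5 0 0 0; 0 0 0 0; 0 0 0 0")

```text
time_s: 22.05
tool_pos: [462.9, -209.2, 286.2]
tool_rot: [2.131, 2.308, 0.001]
wrist_force: [-0.2, 0.5, 0.5]
width: 0.598
grip_force: 0.0
```

Run:
```python
from h import *
s=bot.state();t=cams.camera('top');d=cams.camera('side');print(s['tool_pos'],s['wrist_force'],s['width'])
cv2.imwrite('pics/w8.png',np.hstack([cv2.resize(t['frame'][160:250,250:350,::-1],(400,360),interpolation=2),cv2.resize(d['frame'][120:240,220:350,::-1],(390,360),interpolation=2)]))
```

```text
[ 462.88516153 -209.21138261  286.20420866] [-0.15348097  0.4759375   0.48099712] 0.5976162072212018
```

View pics/w8.png

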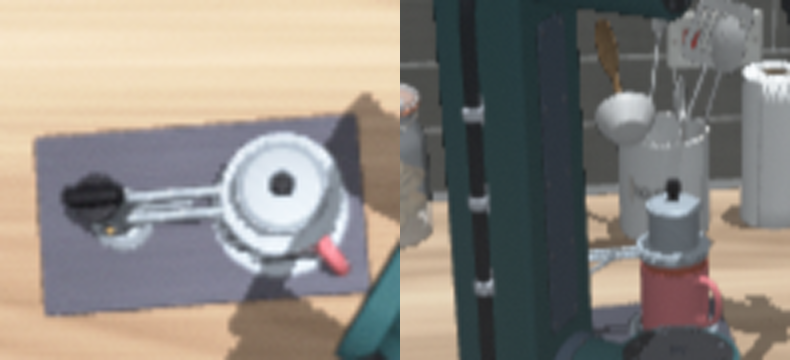

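The filter sits upright and centred in the ring, the ring stays up above the mug with the filter's weight on it, and the mug hasn't moved. Handing in.

```bash
python3 -c "
from h import *
print(bot.finish_job())"
```

```text
the job is handed in; nothing more can be done
None
```

The job is handed in at about 22 s: the tube is locked at about 54 mm lift (peak pull about 14 N), the steel filter sits upright in the ring above the mug, and the mug, the blue look-alike and the other things were left alone; no verdict came back.

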